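Probe the board frames and hang them on the hook rack

TASK

Check the board frames standing on the bench: rest the tip of the test probe gently for about half a second on the left and then the right brass contact of each frame, the narrowest frame first and the broadest last. Then hang every frame on the hook rack, both ears fully seated in the two hooks of one row, one frame to a row, and when all hang still, rest the probe's tip in the same way on either contact of each hanging frame, again from narrowest to broadest, to prove it is grounded. Finish with the probe back in its stand and the other things on the bench left where they are.

Things in the scene. Friction and masses are not known exactly. Their poses are not given: they have to be found in the camera images.
- narrow_frame: narrowest board frame (one board), loose, 0.22 kg, may be absent; body 64 mm wide (y), stands on 60 mm long feet (x). Origin: centre of underside; y along the width, left = +y, z up. Deck top at z 84 mm; on its middle an upright grip tab 10 (x) by 26 mm (y), z 84 to 122: grip it across x. Round ears 8 mm thick stick out along y, axis at z 80, end balls 14 mm at y +-88.
- narrow_frame_contact_left (a point): centre of the top of the left brass test contact of the narrowest frame: a disc of 12 mm diameter on the deck, at y = +22 mm, 87 mm above the frame's origin
- narrow_frame_ear_left (a point): point on the axis of the left ear of the narrowest frame that belongs in a hook, at y = +72 mm, 80 mm above the frame's origin
- narrow_frame_contact_right (a point): centre of the top of the right brass test contact of the narrowest frame: a disc of 12 mm diameter on the deck, at y = -22 mm, 87 mm above the frame's origin
- narrow_frame_ear_right (a point): point on the axis of the right ear of the narrowest frame that belongs in a hook, at y = -72 mm, 80 mm above the frame's origin
- medium_frame: middle-sized board frame (two boards), loose, 0.22 kg, may be absent; body 86 mm wide (y), stands on 60 mm long feet (x). Origin: centre of underside; y along the width, left = +y, z up. Deck top at z 84 mm; on its middle an upright grip tab 10 (x) by 26 mm (y), z 84 to 122: grip it across x. Round ears 8 mm thick stick out along y, axis at z 80, end balls 14 mm at y +-88.
- medium_frame_contact_left (a point): centre of the top of the left brass test contact of the middle-sized frame: a disc of 12 mm diameter on the deck, at y = +33 mm, 87 mm above the frame's origin
- medium_frame_ear_left (a point): point on the axis of the left ear of the middle-sized frame that belongs in a hook, at y = +72 mm, 80 mm above the frame's origin
- medium_frame_contact_right (a point): centre of the top of the right brass test contact of the middle-sized frame: a disc of 12 mm diameter on the deck, at y = -33 mm, 87 mm above the frame's origin
- medium_frame_ear_right (a point): point on the axis of the right ear of the middle-sized frame that belongs in a hook, at y = -72 mm, 80 mm above the frame's origin
- broad_frame: broadest board frame (three boards), loose, 0.22 kg, may be absent; body 108 mm wide (y), stands on 60 mm long feet (x). Origin: centre of underside; y along the width, left = +y, z up. Deck top at z 84 mm; on its middle an upright grip tab 10 (x) by 26 mm (y), z 84 to 122: grip it across x. Round ears 8 mm thick stick out along y, axis at z 80, end balls 14 mm at y +-88.
- broad_frame_contact_left (a point): centre of the top of the left brass test contact of the broadest frame: a disc of 12 mm diameter on the deck, at y = +44 mm, 87 mm above the frame's origin
- broad_frame_ear_left (a point): point on the axis of the left ear of the broadest frame that belongs in a hook, at y = +72 mm, 80 mm above the frame's origin
- broad_frame_contact_right (a point): centre of the top of the right brass test contact of the broadest frame: a disc of 12 mm diameter on the deck, at y = -44 mm, 87 mm above the frame's origin
- broad_frame_ear_right (a point): point on the axis of the right ear of the broadest frame that belongs in a hook, at y = -72 mm, 80 mm above the frame's origin
- hook_rack: fixed rack, 208 (x) by 154 mm; origin: centre of underside. Rails at y = +-72 mm each bear upturned U hooks at x = -72, 0, +72 mm (3 rows); a seated ear's axis is at z 110 mm. Hooks: 6 mm wire, mouth 24 mm, bottom 9 mm wide, tips at z 129. Lower a frame from straight above, width along the rack's y, ears into the 2 hooks of a row; feet then hang 30 mm up between the rails, 12 mm from a neighbour's.
- probe: hand test probe, loose, 60 g, upright in the stand, tip down. Origin: centre of the underside of its flange (27 mm across, 4 thick), which rests on the stand's top; z up. Above it a round grip, 16 mm diameter, z 4 to 66 mm; below a 12 mm shank to z -30, a 9 mm nose to z -42, then the brass pin. Hold it upright by the grip
- probe_tip (a point): foot of the probe's brass pin (4 mm diameter), 60 mm below the probe's origin when the pin is out
- probe_pin (a joint): spring-loaded pin of the probe: 0 = fully out, grows as it is pushed in, up to 0.010 m; starts to yield at 1 N and takes 3.5 N at full travel
- probe_stand: fixed black block, 54 by 54 by 82 mm, origin at the centre of its underside, with an upright through hole of 18 mm diameter at its middle; the probe stands in it, flange on the block's top. (Beware of the black desk lamp that overhangs the back right of the bench, beyond x = 0.65 m: swing long moves in front of it)
- flux_tin: bystander: green tin with yellow lid, 39 mm across, 28 mm high; origin at the centre of its underside
- solder_spool: bystander: grey spool, 47 mm across, 29 mm high; origin at the centre of its underside
- dropper_bottle: bystander: brown dropper bottle, 26 mm across, 67 mm high; origin at the centre of its underside
- marker: bystander: white marker with a blue cap, lying, 75 mm long; origin at the centre of its underside

How it is judged:
By the outcome, as a careful person would: the job done as asked, in the order asked, and still so for the second after the job is handed in, with the robot touching nothing.
Of narrow_frame, medium_frame, broad_frame only 2 to 3 are there at a start; the rules pass over those that are not, and their reading is None.
At some moment in a run one of narrow_frame, medium_frame, broad_frame may be knocked a few centimetres aside while the robot is not near it.
It also fails if it takes over 210 s, if anything falls off the work surface, if the arm or the gripper's body presses on something with over 40 N, if the wrist force passes 120 N, or if a joint passes its speed limit or range.

ROBOT

A 6-joint arm with a two-finger parallel gripper is mounted at the origin on a cart in front of the work surface, level with it; the furniture and walls round the work are solid. World frame = base frame: x ahead of the robot, y to its left, z up, the work surface at z = 0. Lengths are in m, angles in rad, forces in N, time in s.
With the tool pointing down it reaches from about 0.25 to 0.775 m from the base axis. Payload 4 kg.
Tool frame: the origin (TCP) lies on the centre line of the jaws, within the pads' length; the fingertips stand 14 mm ahead of it and the grasp point (between the pads) lies 5 mm behind it (robot.tcp_to_tips is the distance from the TCP to the fingertips, in m); z points along the fingers, y is the line along which they close (so a half turn about z gives the same grasp; the last joint's range is limited). The gripper opens to 94 mm and grips with 3 to 60 N. Pads are 16 mm wide; open, the fingers measure 119 mm over their backs; the gripper's body (75 mm by 177 mm) begins 78 mm behind the grasp point.
Start: joints at [-1.259, 0.087, 1.371, -0, 1.684, -0.103], TCP at [0.222, -0.503, 0.22] pointing down, gripper open.
Joint ranges: [-3.1, 3.1], [-0.76, 2.03], [0.27, 2.55], [-1.08, 4.22], [0.17, 2.65], [-2.57, 2.57]. Speed limits (rad/s): [2.79, 2.79, 3.14, 3.14, 3.14, 3.14].

INTERFACE

Orientations are given as [roll, pitch, yaw] about the fixed x, y, z axes, in that order (R = Rz(yaw) Ry(pitch) Rx(roll)).
In Python, from bench import robot gives the robot as it stands.
- The arm moves only by the tool carry_out, never from a script. Its argument "increments" is a list of rows, each a list of 3 entries, a list of its own where there are three numbers: the closure in counts, from 0 (fully open) to 255 (shut), then the shift along the tool's x, y, z in mm, then the turn about the tool's z in degrees. In form: [[fingers, [dx, dy, dz], twist], ...]. A call has 1 to 8 rows; each row shifts and turns the commanded pose from where the row before left it, along the tool's axes as they then stand; what a row does not reach is not made up. A row lasts 1/10 s, in which the tool goes at most 50 mm and 8.59 degrees, less where a joint would pass 70% of its speed; a pose out of reach is approached as far as the arm can. A call with a gripper value outside its range is refused whole. The fingers move at their own pace and stop on an object; the grip force is fixed at half the most. Time passes only in rows, so rows that do not move let the fingers close. It gives the time, the measured TCP pose, the force, the opening and the grip force at its end, in the units of the state.
- robot.get_obs(): the state, without advancing time (a new reading comes with each control period).
- robot.snapshot(name): name is "side" or "top"; returns the picture (480x640x3 uint8, blue, green, red); there is no depth.
- robot.get_calibration(name): a dict with "vfov" (degrees; the focal length in pixels is half the picture's height over the tangent of half this angle, whatever the lens; pixels are square), "cx", "cy" (the principal point, pixels), "k1" (the pictures are not rectified: a ray, as slopes to the right and down, at radius r is drawn at 1 + k1 r^2 times it, then the intrinsics apply), "T" (4x4, takes a point from camera to world coordinates). Camera axes: x right, y down, z forward; pixel columns grow to the right and rows downward; lengths in m; the calibration is good to about 2 mm. A picture is of the moment at which its call begins. get_calibration takes no time and is no camera call.
- robot.close_job(): hands the job in; it is judged then, once.
The state is a dict: "time": time; "joint_positions": joint angles; "qvel": joint speeds; "joint_torque": joint torques, N m; "tool_pos": TCP position; "ee_rot": TCP orientation; "wrist_force": force on the tool from outside, world axes, zero at the start; "wrist_torque": the same for the moment, N m; "width": finger opening in m; "finger_force": force on a finger pad.
Only numpy, scipy, OpenCV 4.12 (cv2) and the standard library are available. Lean on these libraries where they do the work, as an engineer would, in place of code of your own. Each camera call takes 0.05 s, during which the arm holds its last target. There are 200 camera calls.

## Working session

There is one attempt and no reset: what is moved stays moved. The work goes in short steps, Python scripts to look and compute and a tool call to move; the robot and the scene stay as the last step left them, time stands still between calls to the robot, and variables do not carry over. Pictures are saved under pics/ and viewed, at most 14 in all, crops included, and the job is handed in when it is done.

Besides the shell and the picture viewer there is one more tool, called after "Emit:" as name(argument=value, ...) on one line, values as JSON. carry_out: Moves the arm, as the interface text tells. Its arguments: {"type":"object","properties":{"increments":{"type":"array","items":{"type":"array"}}},"required":["increments"]}

```bash
mkdir -p pics; ls; cat > h.py <<'E'
import numpy as np, cv2
from bench import robot
def cal(n):
    c=robot.get_calibration(n); f=240/np.tan(np.radians(c["vfov"])/2)
    return f,c["cx"],c["cy"],c["k1"],np.array(c["T"])
def ray(n,u,v):
    f,cx,cy,k,T=cal(n); d=np.array([(u-cx)/f,(v-cy)/f]); s=d.copy()
    for _ in range(30): s=d/(1+k*(s@s))
    r=T[:3,:3]@np.array([s[0],s[1],1]); return T[:3,3],r/np.linalg.norm(r)
def plane(n,u,v,z):
    o,d=ray(n,u,v); return o+d*(z-o[2])/d[2]
def proj(n,p):
    f,cx,cy,k,T=cal(n); q=T[:3,:3].T@(np.array(p)-T[:3,3]); s=q[:2]/q[2]; s=s*(1+k*(s@s)); return np.array([cx+f*s[0],cy+f*s[1]])
def two(a,b):
    (o1,d1),(o2,d2)=ray("top",*a),ray("side",*b)
    A=np.stack([d1,-d2],1); t=np.linalg.lstsq(A,o2-o1,rcond=None)[0]
    p,q=o1+t[0]*d1,o2+t[1]*d2; return (p+q)/2,np.linalg.norm(p-q)
E
python3 - <<'E'
from h import *
for n in("top","side"):
    cv2.imwrite(f"pics/{n}0.png",robot.snapshot(n)); c=cal(n); print(n,c[:4],c[4].round(3).tolist())
o=robot.get_obs(); print(o["time"],o["tool_pos"],o["ee_rot"],o["width"],o["wrist_force"])
E
```

```text
pics
top (np.float64(604.5065147189841), 317.7296895191825, 241.4762208175284, -0.1602290565044471) [[0.006, -0.999, 0.047, 0.453], [-1.0, -0.005, 0.014, 0.176], [-0.014, -0.047, -0.999, 1.661], [0.0, 0.0, 0.0, 1.0]]
side (np.float64(553.5443996530234), 319.28483216029434, 232.9747265736437, -0.013584423076431767) [[-0.866, -0.203, 0.458, -0.018], [-0.5, 0.362, -0.786, 1.131], [-0.006, -0.91, -0.415, 0.589], [0.0, 0.0, 0.0, 1.0]]
0.1 [ 0.22151993 -0.50290291  0.21843976] [-3.13962164e+00 -2.33730473e-04  4.14830255e-01] 0.09398087582615412 [-1.32107946  0.22660683  0.4354144 ]
```

View pics/top0.png

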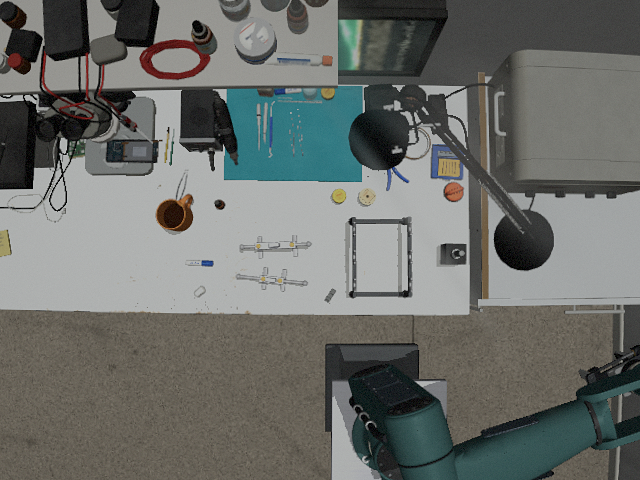

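View pics/side0.png

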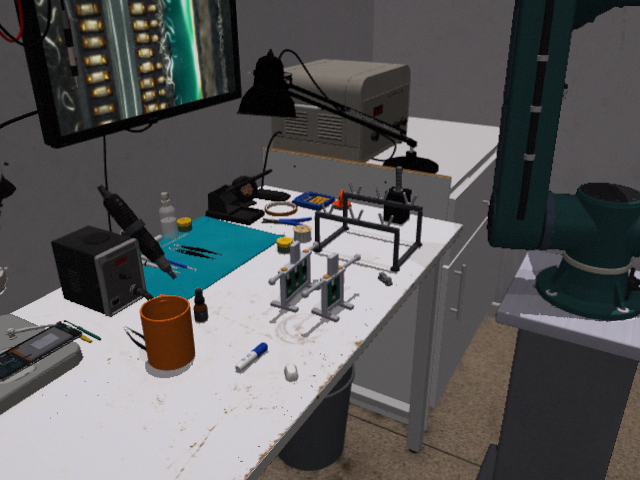

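Two frames stand side by side at top-view (275,245) and (271,281). The rack is at (380,258), the stand with the probe at (453,254), and the bystanders lie to the left and behind. I'll zoom in on both views.

```bash
python3 - <<'E'
import cv2
a=cv2.imread("pics/top0.png")[225:300,225:325]; b=cv2.imread("pics/side0.png")[225:330,260:400]
cv2.imwrite("pics/c0.png",cv2.resize(a,None,fx=8,fy=8,interpolation=cv2.INTER_CUBIC))
a=cv2.imread("pics/top0.png")[205:305,340:475]
a=cv2.resize(a,None,fx=5.5,fy=5.5,interpolation=cv2.INTER_CUBIC)
cv2.imwrite("pics/c2.png",a)
cv2.imwrite("pics/c1.png",cv2.resize(b,None,fx=5.7,fy=5.7,interpolation=cv2.INTER_CUBIC))
E
```

```text
(no output)
```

View pics/c0.png

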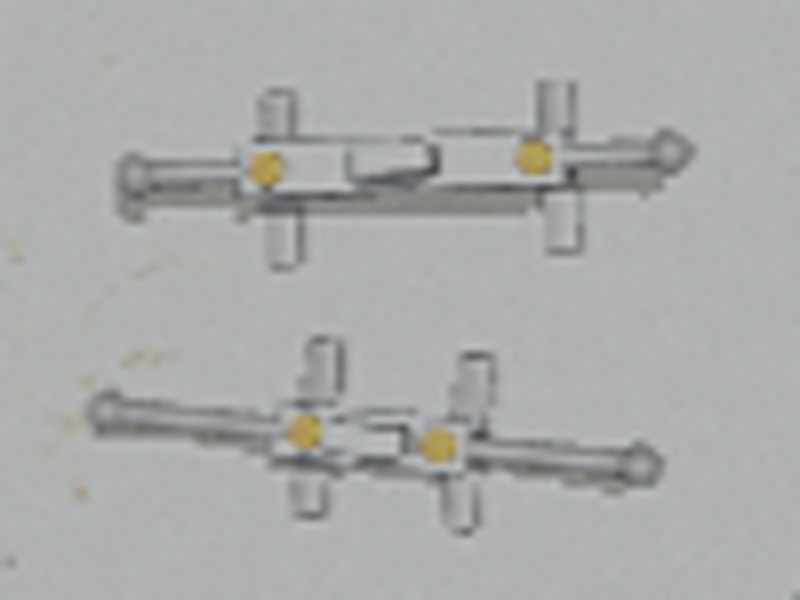

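View pics/c1.png

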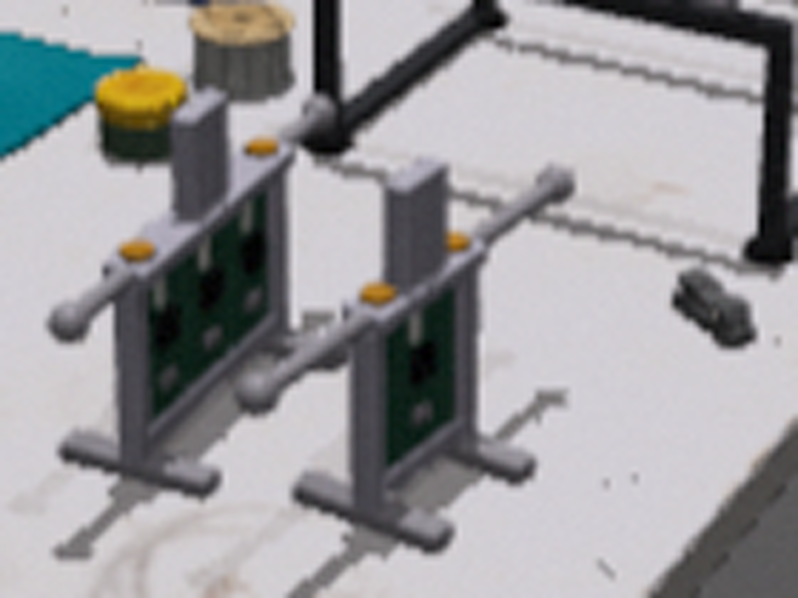

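View pics/c2.png

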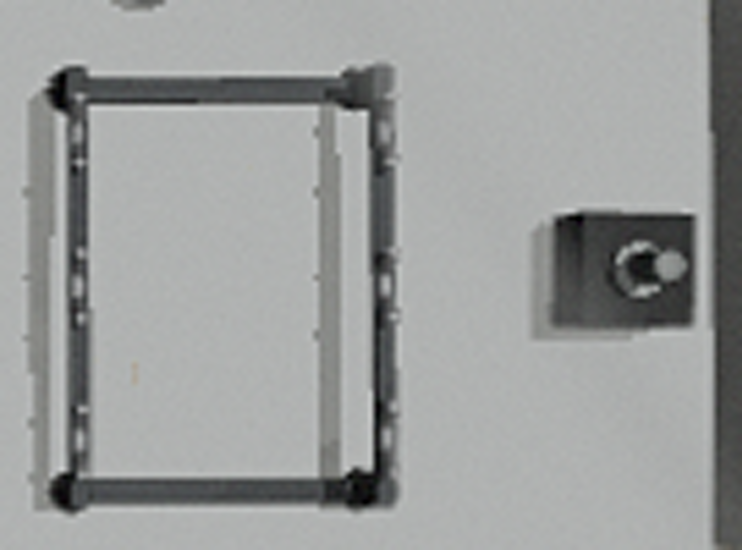

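The near frame (271,281) is the narrow one with one board. The far one (275,245) has three boards, so it is broad; medium is absent. Next I measure the contacts, rack and probe.

```bash
cat >> h.py <<'E'
def brass(n,img,box):
    x0,y0,x1,y1=box; hsv=cv2.cvtColor(img,cv2.COLOR_BGR2HSV)
    m=cv2.inRange(hsv,(12,110,100),(32,255,255)); k=np.zeros_like(m); k[y0:y1,x0:x1]=m[y0:y1,x0:x1]
    N,_,s,c=cv2.connectedComponentsWithStats(k)
    return [(c[i].round(2),s[i,4]) for i in range(1,N) if s[i,4]>=4]
E
python3 - <<'E'
from h import *
t=cv2.imread("pics/top0.png"); s=cv2.imread("pics/side0.png")
T=brass("top",t,(225,225,325,300)); S=brass("side",s,(260,225,400,330))
print(T,S)
for c,a in T:
    for d,b in S:
        p,e=two(c,d)
        if e<.006: print(c,d,p.round(4),round(e,4))
    
# rack profile
g=cv2.cvtColor(t,cv2.COLOR_BGR2GRAY)
print("L",[(v,int(g[v,352:358].max())) for v in range(215,300)])
print("R",[(v,int(g[v,405:414].max())) for v in range(215,300)])
print(g[250:262,440:470])
print(g[230:236,345:420])
cv2.imwrite("pics/c3.png",cv2.resize(s[160:275,300:440],None,fx=5.2,fy=5.2,interpolation=cv2.INTER_CUBIC))
E
```

```text
[(array([291.5, 244.5]), np.int32(12)), (array([258. , 245.8]), np.int32(10)), (array([263. , 278.5]), np.int32(10)), (array([279.45, 280.36]), np.int32(11))] [(array([298.14, 227.71]), np.int32(7)), (array([284.27, 240.71]), np.int32(101)), (array([305.22, 250.56]), np.int32(9)), (array([339.5, 267. ]), np.int32(10)), (array([283.54, 268.62]), np.int32(13)), (array([326., 276.]), np.int32(15))]
[291.5 244.5] [305.22 250.56] [0.5192 0.2665 0.0857] 0.0015
[258.  245.8] [284.27 240.71] [0.5137 0.3482 0.143 ] 0.0
[258.  245.8] [283.54 268.62] [0.515  0.3541 0.0858] 0.0021
[263.  278.5] [326. 276.] [0.4295 0.3401 0.0861] 0.0025
[279.45 280.36] [339.5 267. ] [0.4245 0.2968 0.0864] 0.0035
L [(215, 179), (216, 186), (217, 181), (218, 185), (219, 90), (220, 76), (221, 79), (222, 168), (223, 120), (224, 188), (225, 181), (226, 179), (227, 180), (228, 181), (229, 181), (230, 182), (231, 179), (232, 181), (233, 178), (234, 180), (235, 182), (236, 179), (237, 179), (238, 182), (239, 181), (240, 183), (241, 181), (242, 178), (243, 179), (244, 181), (245, 180), (246, 181), (247, 180), (248, 178), 
[... 4298 characters left out ...]
35 181 177 176 178 182 101  51  56 101 131 147 177 176 177 176
  174 176 174]
 [149 136 140 136 138 173 186 104  99 170 119 173 180 177 178 180 177 176
  180 176 176 178 177 175 176 176 178 176 177 176 178 176 177 176 178 176
  177 178 178 178 178 177 177 179 176 176 176 177 178 178 177 178 179 132
  138 135 136 180 179 176 180 180 101  46  70 138 166 166 177 176 175 176
  174 175 175]
 [148 136 136 141 131 175 184 102  28 104  71 173 182 178 178 178 179 178
  177 176 176 176 177 178 177 176 177 178 177 176 177 178 180 178 178 178
  176 176 177 179 176 178 176 178 177 178 177 178 176 178 176 178 181 136
  138 137 137 181 178 176 181 181 104  45  53  74 114 183 178 177 175 174
  177 175 174]]
```

View pics/c3.png

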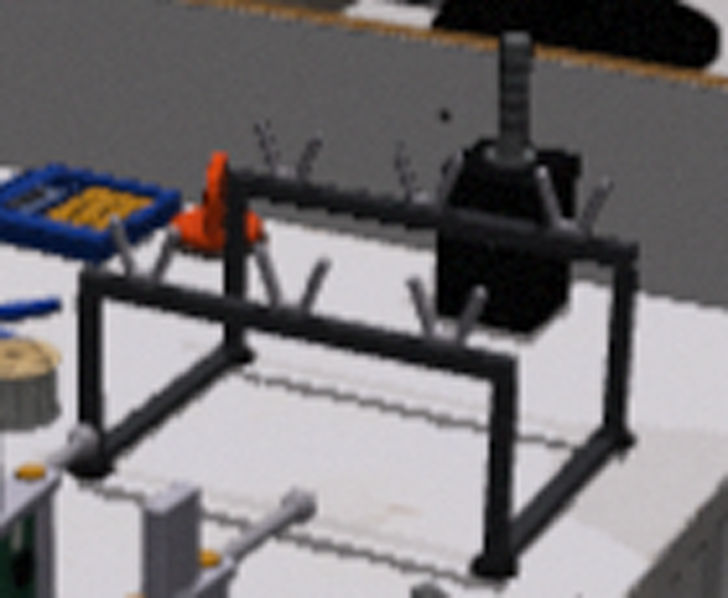

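Side crop: the left rail's hook tips are at crop px (118,222)/(175,238), (262,250)/(324,265) and (415,285)/(482,293). The right rail's are at (262,128)/(318,143), (402,150)/(452,160) and (543,175)/(605,183). The top of the probe grip is at (515,38).

```bash
python3 - <<'E'
from h import *
S=lambda x,y:(300+x/5.2,160+y/5.2); U=lambda x,y:(340+x/5.5-.4,205+y/5.5-.4)
for a,b,t in [((118,222),(175,238),(78,133)),((262,250),(324,265),(78,283)),((415,285),(482,293),(78,438)),((262,128),(318,143),(385,130)),((402,150),(452,160),(385,285)),((543,175),(605,183),(388,437))]:
    m=(plane("side",*S(*a),.128)+plane("side",*S(*b),.128))/2
    print("hook",m.round(4)[:2],plane("top",*U(*t),.115).round(4)[:2])
print("probe",two((461.5,252.9),S(515,38)), plane("top",461.5,252.9,.148).round(4))
print("flange",plane("top",456.2,253.6,.086).round(4))
# rack outer post corners top view
for c in [(68,90),(380,80),(70,490),(388,490)]: print("post",plane("top",*U(*c),.1).round(4)[:2])
o=robot.get_obs();print(o["tool_pos"],o["ee_rot"])
E
```

```text
hook [0.5512 0.1115] [0.5597 0.1058]
hook [0.4813 0.109 ] [0.4898 0.1056]
hook [0.4096 0.1087] [0.4178 0.1053]
hook [ 0.5512 -0.0278] [ 0.562  -0.0377]
hook [ 0.4835 -0.0346] [ 0.4896 -0.0376]
hook [ 0.4122 -0.038 ] [ 0.4188 -0.0391]
probe (array([ 0.49680504, -0.16597875,  0.14579433]), np.float64(0.0031566049147944324)) [ 0.4982 -0.1649  0.148 ]
flange [ 0.4981 -0.1647  0.086 ]
post [0.5811 0.1099]
post [ 0.5866 -0.0375]
post [0.3931 0.1083]
post [ 0.3936 -0.0413]
[ 0.22151993 -0.50290291  0.21843976] [-3.13962164e+00 -2.33730473e-04  4.14830255e-01]
```

Emit:
carry_out(increments=[[120,[0,0,-5],-8.3],[120,[0,0,-5],-8.3],[120,[0,0,-5],-8.3],[120,[0,0,-5],-8.3],[120,[0,0,0],-8.3],[120,[0,0,0],-8.3],[120,[0,0,0],-8.2],[120,[0,0,0],-8.2]])

```text
time: 0.9
tool_pos: [0.2216, -0.5031, 0.2388]
ee_rot: [-3.141, -0.001, 1.576]
wrist_force: [-0.0, 0.2, -0.0]
width: 0.0494
finger_force: 0.0
```

Emit:
carry_out(increments=[[120,[40,10,0],0],[120,[45,10,0],0],[120,[45,10,0],0],[120,[45,10,0],0],[120,[45,10,0],0],[120,[45,10,0],0],[120,[40,20,0],0],[120,[33,30,0],0]])

```text
time: 1.7
tool_pos: [0.3314, -0.1635, 0.2396]
ee_rot: [3.141, 0.001, 1.569]
wrist_force: [0.2, -1.6, 1.0]
width: 0.0498
finger_force: 0.0
```

Emit:
carry_out(increments=[[120,[0,40,0],0],[120,[0,45,0],0],[120,[0,40,0],0],[120,[0,6,0],0],[120,[0,0,0],0],[120,[0,0,0],0]])

```text
time: 2.3
tool_pos: [0.4619, -0.1655, 0.2393]
ee_rot: [-3.14, -0.0, 1.57]
wrist_force: [-0.2, -1.1, 0.1]
width: 0.0499
finger_force: 0.0
```

Emit:
carry_out(increments=[[120,[0,36,0],0],[120,[0,0,0],0],[120,[0,0,30],0],[120,[0,0,30],0],[120,[0,0,0],0]])

```text
time: 2.8
tool_pos: [0.495, -0.1647, 0.1754]
ee_rot: [-3.133, -0.003, 1.569]
wrist_force: [-1.4, -0.8, -0.9]
width: 0.0498
finger_force: 0.0
```

```bash
python3 - <<'E'
from h import *
s=robot.snapshot("side"); t=robot.snapshot("top")
cv2.imwrite("pics/p1.png",np.hstack([cv2.resize(s[100:250,350:470],None,fx=3.3,fy=3.3),cv2.resize(t[190:300,400:500],None,fx=3.9,fy=4.5)]))
o=robot.get_obs();print(o["tool_pos"])
E
```

```text
[ 0.49772795 -0.16574256  0.18017686]
```

View pics/p1.png

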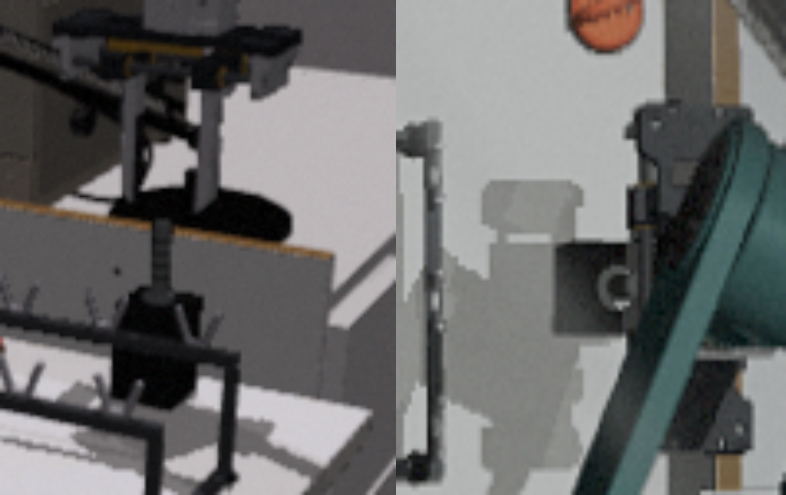

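The open fingers straddle the probe grip (crop px 162,225). I'll lower and grip.

Emit:
carry_out(increments=[[120,[0,0,30],0],[120,[0,0,32],0],[120,[0,0,0],0],[255,[0,0,0],0],[255,[0,0,0],0],[255,[0,0,0],0],[255,[0,0,0],0],[255,[0,0,0],0]])

```text
time: 3.7
tool_pos: [0.4994, -0.1658, 0.1186]
ee_rot: [3.14, 0.001, 1.57]
wrist_force: [-0.1, 0.7, 2.2]
width: 0.0154
finger_force: 30.0
```

```bash
python3 - <<'E'
from h import *
o=robot.get_obs();print({k:np.round(o[k],4) for k in("tool_pos","ee_rot","width","finger_force","wrist_force")})
E
```

```text
{'tool_pos': array([ 0.4994, -0.1658,  0.1186]), 'ee_rot': array([3.1399e+00, 9.0000e-04, 1.5703e+00]), 'width': np.float64(0.0154), 'finger_force': np.float64(30.0015), 'wrist_force': array([-0.053 ,  0.7115,  2.1802])}
```

Emit:
carry_out(increments=[[255,[0,0,-30],0],[255,[0,0,-40],0],[255,[0,0,-40],0],[255,[0,0,-35],0],[255,[40,-5,0],0],[255,[45,-5,0],0],[255,[45,-5,0],0],[255,[45,-5,0],0]])

```text
time: 4.5
tool_pos: [0.4785, 0.0109, 0.2626]
ee_rot: [3.141, -0.0, 1.569]
wrist_force: [0.0, 0.7, -0.3]
width: 0.0155
finger_force: 30.0
```

Emit:
carry_out(increments=[[255,[45,-7,0],0],[255,[45,-7,0],0],[255,[45,-7,0],0],[255,[45,-7,0],0],[255,[45,-7,0],0],[255,[45,-7,0],0],[255,[40,-5,0],0],[255,[20,-3,0],0]])

```text
time: 5.3
tool_pos: [0.428, 0.3426, 0.262]
ee_rot: [-3.141, -0.0, 1.574]
wrist_force: [0.5, 0.3, -1.0]
width: 0.0156
finger_force: 30.0
```

Emit:
carry_out(increments=[[255,[0,0,0],0],[255,[0,0,0],0],[255,[0,0,0],0]])

```text
time: 5.6
tool_pos: [0.4294, 0.3385, 0.2625]
ee_rot: [3.141, 0.001, 1.569]
wrist_force: [-0.6, 0.8, -1.0]
width: 0.0157
finger_force: 30.0
```

```bash
python3 - <<'E'
from h import *
s=robot.snapshot("side"); t=robot.snapshot("top")
print(brass("side",s,(260,225,400,330)),brass("top",t,(225,225,325,300)))
o=robot.get_obs();print({k:np.round(o[k],4) for k in("time","tool_pos","ee_rot","width","finger_force","wrist_force")})
print(proj("side",o["tool_pos"]-[0,0,.0966]),proj("top",o["tool_pos"]-[0,0,.0966]))
cv2.imwrite("pics/p2.png",cv2.resize(s[130:330,250:420],None,fx=3,fy=3,interpolation=cv2.INTER_CUBIC))
E
```

```text
[(array([298.38, 227.75]), np.int32(8)), (array([284.38, 240.67]), np.int32(102)), (array([305.5, 250.5]), np.int32(8)), (array([339.5, 267. ]), np.int32(10)), (array([283.5 , 268.71]), np.int32(14)), (array([326.23, 275.85]), np.int32(13))] [(array([291.5, 244.5]), np.int32(12)), (array([279.45, 280.36]), np.int32(11))]
{'time': np.float64(5.7), 'tool_pos': array([0.4296, 0.3384, 0.2627]), 'ee_rot': array([3.1411e+00, 1.0000e-04, 1.5684e+00]), 'width': np.float64(0.0155), 'finger_force': np.float64(29.9998), 'wrist_force': array([-0.445 , -0.1965, -0.2489])}
[325.67232786 236.83008079] [260.58507189 279.36322793]
```

View pics/p2.png

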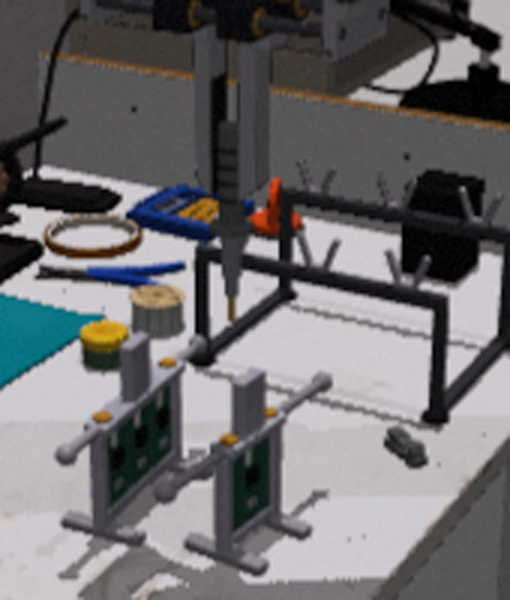

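Tip seen at side px (327.3,236) against a prediction of (325.7,236.8), so the side view has a small bias. I'll check whether correcting for it makes the two views agree.

```bash
python3 - <<'E'
from h import *
for T,S in [((291.5,244.5),(305.4,250.5)),((258,245.8),(283.5,268.7)),((263,278.5),(326.1,275.9)),((279.45,280.36),(339.5,267))]:
    a=two(T,S); b=two(T,np.array(S)-[1.6,-.8]); print(a[0].round(4),a[1].round(4),b[0].round(4),b[1].round(4),plane("top",*T,.087).round(4)[:2])
E
```

```text
[0.519  0.2664 0.0858] 0.0018 [0.5205 0.2673 0.0839] 0.0014 [0.5198 0.2668]
[0.5151 0.3541 0.0857] 0.0021 [0.5164 0.3551 0.0839] 0.0009 [0.5159 0.3545]
[0.4294 0.34   0.0863] 0.0027 [0.4307 0.3409 0.0846] 0.0002 [0.4306 0.3406]
[0.4245 0.2968 0.0864] 0.0035 [0.4259 0.2977 0.0846] 0.0004 [0.4261 0.2976]
```

Emit:
carry_out(increments=[[255,[2,1,30],0],[255,[0,0,30],0],[255,[0,0,12],0],[255,[0,0,4],0],[255,[0,0,3],0],[255,[0,0,3],0],[255,[0,0,1],0],[255,[0,0,0],0]])

```text
time: 6.5
tool_pos: [0.4308, 0.3417, 0.1807]
ee_rot: [3.139, -0.001, 1.57]
wrist_force: [-0.3, 0.4, 0.9]
width: 0.0155
finger_force: 30.0
```

Emit:
carry_out(increments=[[255,[0,0,0],0],[255,[0,0,0],0]])

```text
time: 6.7
tool_pos: [0.4307, 0.3417, 0.1802]
ee_rot: [3.14, -0.001, 1.57]
wrist_force: [0.3, 0.3, 1.8]
width: 0.0152
finger_force: 30.0
```

```bash
python3 - <<'E'
from h import *
s=robot.snapshot("side")
o=robot.get_obs();print({k:np.round(o[k],4) for k in("time","tool_pos","ee_rot","width","finger_force","wrist_force")})
cv2.imwrite("pics/p3.png",cv2.resize(s[190:330,260:400],None,fx=4,fy=4,interpolation=cv2.INTER_CUBIC))
E
```

```text
{'time': np.float64(6.75), 'tool_pos': array([0.4307, 0.3417, 0.1801]), 'ee_rot': array([ 3.1399e+00, -6.0000e-04,  1.5701e+00]), 'width': np.float64(0.0157), 'finger_force': np.float64(30.0004), 'wrist_force': array([1.8102, 0.0195, 1.7786])}
```

View pics/p3.png

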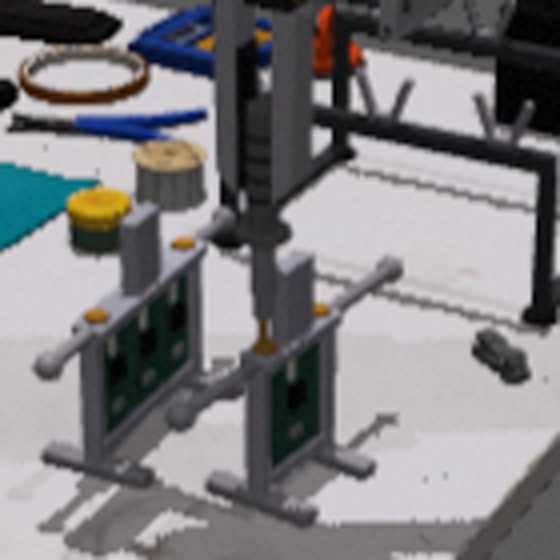

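The pin sits on the narrow left contact and is partly pressed in (crop px 263,345). I'll finish the dwell, then go to the right contact.

Emit:
carry_out(increments=[[255,[0,0,0],0],[255,[0,0,-10],0],[255,[0,0,-45],0],[255,[-22,-2,0],0],[255,[-22,-3,0],0],[255,[0,0,0],0],[255,[0,0,25],0],[255,[0,0,18],0]])

```text
time: 7.55
tool_pos: [0.4248, 0.298, 0.1907]
ee_rot: [-3.141, -0.001, 1.57]
wrist_force: [0.1, 0.2, -0.8]
width: 0.0153
finger_force: 30.0
```

Emit:
carry_out(increments=[[255,[0,0,4],0],[255,[0,0,4],0],[255,[0,0,4],0],[255,[0,0,0],0],[255,[0,0,0],0],[255,[0,0,0],0],[255,[0,0,0],0],[255,[0,0,0],0]])

```text
time: 8.35
tool_pos: [0.4253, 0.2978, 0.1798]
ee_rot: [3.141, -0.001, 1.57]
wrist_force: [-0.8, 1.2, 1.9]
width: 0.0155
finger_force: 30.0
```

```bash
python3 - <<'E'
from h import *
o=robot.get_obs();print({k:np.round(o[k],4) for k in("time","tool_pos","wrist_force")})
s=robot.snapshot("side")
cv2.imwrite("pics/p4.png",cv2.resize(s[190:330,260:400],None,fx=4,fy=4,interpolation=cv2.INTER_CUBIC))
E
```

```text
{'time': np.float64(8.35), 'tool_pos': array([0.4253, 0.2978, 0.1798]), 'wrist_force': array([-0.7895,  1.2478,  1.8951])}
```

View pics/p4.png

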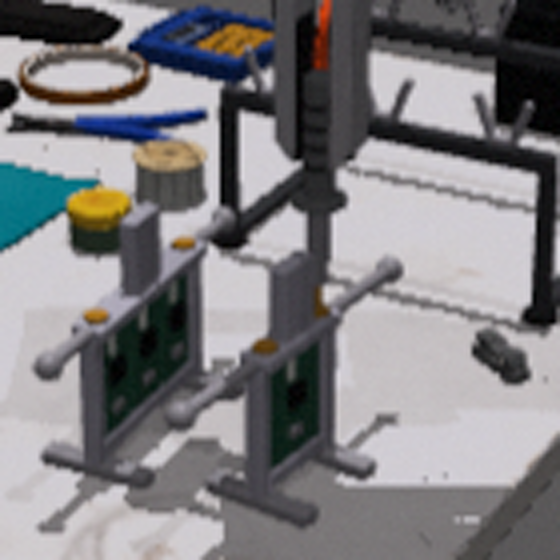

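On the right contact too. Next is the broad frame, after re-checking its position numerically.

Emit:
carry_out(increments=[[255,[0,0,0],0],[255,[0,0,-10],0],[255,[0,0,-45],0],[255,[0,0,-20],0],[255,[20,30,0],0],[255,[20,30,0],0],[255,[17,31,0],0],[255,[0,0,0],0]])

```text
time: 9.2
tool_pos: [0.5189, 0.3552, 0.2511]
ee_rot: [-3.139, 0.003, 1.569]
wrist_force: [0.7, -0.3, -1.2]
width: 0.0154
finger_force: 30.0
```

```bash
cat > chk.py <<'E'
from h import *
o=robot.get_obs();print({k:np.round(o[k],4) for k in("time","tool_pos","wrist_force")})
s=robot.snapshot("side");t=robot.snapshot("top")
T=brass("top",t,(200,215,420,305)); S=brass("side",s,(240,200,440,350))
for d,b in S: print("side",d,plane("side",*(d-[1.6,-.8]),.087).round(4)[:2],plane("side",*(d-[1.6,-.8]),.117).round(4)[:2])
for d,b in T: print("top",d,plane("top",*d,.087).round(4)[:2],plane("top",*d,.117).round(4)[:2])
E
python3 chk.py
```

```text
{'time': np.float64(9.2), 'tool_pos': array([0.5189, 0.3552, 0.2511]), 'wrist_force': array([ 0.6697, -0.3299, -1.2418])}
side [316.95 200.92] [0.638  0.0216] [0.5988 0.0879]
side [297.8 227.6] [0.5925 0.1833] [0.556 0.24 ]
side [301.75 228.  ] [0.5837 0.1809] [0.5477 0.2377]
side [305.   226.83] [0.5807 0.1719] [0.5449 0.2292]
side [284.41 240.7 ] [0.581  0.2548] [0.5452 0.3072]
side [305.5 250.5] [0.5177 0.2727] [0.4857 0.324 ]
side [339.5 267. ] [0.4235 0.3015] [0.3971 0.3511]
side [283.73 268.45] [0.5137 0.359 ] [0.4819 0.4051]
top [291.5 244.5] [0.5198 0.2668] [0.5185 0.2651]
top [262.64 278.55] [0.4305 0.3416] [0.4309 0.3384]
```

Emit:
carry_out(increments=[[255,[0,0,0],0],[255,[0,0,30],0],[255,[0,0,30],0],[255,[0,0,4],0],[255,[0,0,4],0],[255,[0,0,4],0],[255,[0,0,3],0],[255,[0,0,0],0]])

```text
time: 10.1
tool_pos: [0.5167, 0.3548, 0.1809]
ee_rot: [3.139, -0.001, 1.57]
wrist_force: [0.7, -0.6, 1.8]
width: 0.0156
finger_force: 30.0
```

Emit:
carry_out(increments=[[255,[0,0,0],0],[255,[0,0,0],0],[255,[0,0,0],0],[255,[0,0,0],0],[255,[0,0,0],0]])

```text
time: 10.6
tool_pos: [0.5165, 0.3546, 0.1797]
ee_rot: [3.141, -0.0, 1.57]
wrist_force: [0.8, 0.9, 1.1]
width: 0.0157
finger_force: 30.0
```

```bash
python3 chk.py; python3 - <<'E'
from h import *
s=robot.snapshot("side")
cv2.imwrite("pics/p5.png",cv2.resize(s[190:330,260:400],None,fx=4,fy=4,interpolation=cv2.INTER_CUBIC))
E
```

```text
{'time': np.float64(10.6), 'tool_pos': array([0.5165, 0.3546, 0.1797]), 'wrist_force': array([0.7936, 0.877 , 1.0756])}
side [316.95 200.92] [0.638  0.0216] [0.5988 0.0879]
side [299.   227.82] [0.5896 0.183 ] [0.5532 0.2397]
side [289.62 240.62] [0.5716 0.2491] [0.5363 0.3018]
side [305.5 250.5] [0.5177 0.2727] [0.4857 0.324 ]
side [339.5 267. ] [0.4235 0.3015] [0.3971 0.3511]
side [326.5 276.5] [0.4269 0.3463] [0.4003 0.3932]
top [291.5 244.5] [0.5198 0.2668] [0.5185 0.2651]
top [263.5 278.5] [0.4306 0.3393] [0.4311 0.3362]
top [278.6 280.8] [0.4249 0.2998] [0.4255 0.2974]
```

View pics/p5.png

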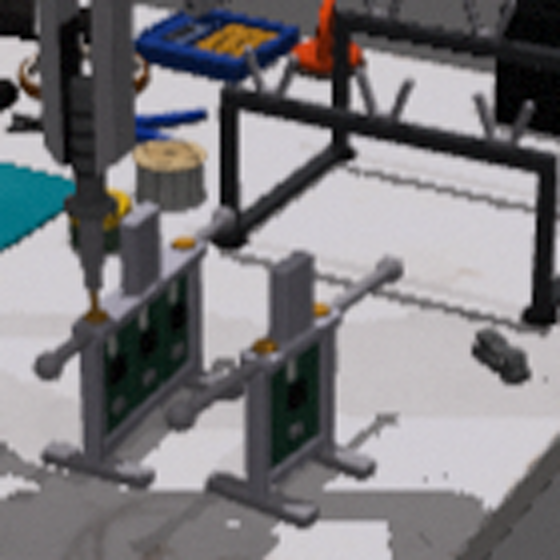

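Tip centred on the broad left contact (crop px 95,312). On to its right contact.

Emit:
carry_out(increments=[[255,[0,0,-10],0],[255,[0,0,-45],0],[255,[-30,1,0],0],[255,[-30,1,0],0],[255,[-28,2,0],0],[255,[0,0,0],0],[255,[0,0,25],0],[255,[0,0,15],0]])

```text
time: 11.55
tool_pos: [0.5193, 0.2666, 0.1931]
ee_rot: [-3.139, 0.0, 1.57]
wrist_force: [0.7, -0.6, -1.2]
width: 0.0158
finger_force: 30.0
```

Emit:
carry_out(increments=[[255,[0,0,4],0],[255,[0,0,4],0],[255,[0,0,4],0],[255,[0,0,3],0],[255,[0,0,0],0],[255,[0,0,0],0],[255,[0,0,0],0],[255,[0,0,0],0]])

```text
time: 12.35
tool_pos: [0.5203, 0.2667, 0.18]
ee_rot: [3.141, -0.001, 1.57]
wrist_force: [-0.8, 1.0, 0.5]
width: 0.0155
finger_force: 30.0
```

Emit:
carry_out(increments=[[255,[0,0,0],0],[255,[0,0,0],0],[255,[0,0,0],0]])

```text
time: 12.65
tool_pos: [0.5202, 0.2666, 0.1796]
ee_rot: [3.141, -0.0, 1.57]
wrist_force: [-0.8, 0.2, 2.2]
width: 0.0155
finger_force: 30.0
```

```bash
python3 chk.py
```

```text
{'time': np.float64(12.65), 'tool_pos': array([0.5202, 0.2666, 0.1796]), 'wrist_force': array([-0.7858,  0.1988,  2.1873])}
side [319.38 201.04] [0.6323 0.0194] [0.5934 0.0858]
side [279. 213.] [0.6767 0.1332] [0.6352 0.1928]
side [297.57 227.71] [0.5927 0.1841] [0.5562 0.2407]
side [284.39 240.66] [0.5811 0.2547] [0.5453 0.307 ]
side [326.  275.5] [0.4296 0.3434] [0.4028 0.3905]
top [279.44 280.67] [0.4253 0.2976] [0.4258 0.2953]
```

```bash
python3 - <<'E'
from h import *
s=robot.snapshot("side"); cv2.imwrite("pics/s6.png",s)
h=cv2.cvtColor(s,cv2.COLOR_BGR2HSV)
m=cv2.inRange(h,(10,90,40),(35,255,255)); k=np.zeros_like(m); k[220:340,250:400]=m[220:340,250:400]
N,_,st,c=cv2.connectedComponentsWithStats(k); print([(c[i].round(1),st[i,4]) for i in range(1,N) if st[i,4]>2])
E
```

```text
[(array([298.6, 228.6]), np.int32(32)), (array([284.2, 241.9]), np.int32(143)), (array([305.2, 249.4]), np.int32(16)), (array([283.6, 268.7]), np.int32(18)), (array([339.7, 267.1]), np.int32(9)), (array([326.2, 276.1]), np.int32(19))]
```

All contacts are unmoved, only shadowed. I'll return the probe to the stand.

Emit:
carry_out(increments=[[255,[0,0,-10],0],[255,[0,0,-40],0],[255,[0,0,-35],0],[255,[-40,-2,0],0],[255,[-45,-2,0],0],[255,[-45,-2,0],0],[255,[-45,-2,0],0],[255,[-45,-2,0],0]])

```text
time: 13.6
tool_pos: [0.5094, 0.0444, 0.2647]
ee_rot: [-3.141, 0.001, 1.57]
wrist_force: [0.0, 0.1, -0.4]
width: 0.0155
finger_force: 30.0
```

Emit:
carry_out(increments=[[255,[-45,-2,0],0],[255,[-45,-2,0],0],[255,[-45,-2,0],0],[255,[-40,-2,0],0],[255,[-30,-2,0],0],[255,[-7,-1,0],0],[255,[0,0,0],0],[255,[0,0,0],0]])

```text
time: 14.4
tool_pos: [0.4988, -0.1647, 0.2646]
ee_rot: [-3.141, -0.0, 1.571]
wrist_force: [0.2, -0.0, -1.0]
width: 0.0156
finger_force: 30.0
```

Emit:
carry_out(increments=[[255,[-1,0,30],0],[255,[0,0,30],0],[255,[0,0,20],0],[255,[0,0,15],0],[255,[0,0,15],0],[255,[0,0,15],0],[255,[0,0,10],0],[255,[0,0,0],0]])

```text
time: 15.2
tool_pos: [0.4981, -0.1661, 0.1278]
ee_rot: [-3.139, -0.001, 1.57]
wrist_force: [-0.5, 0.4, -0.6]
width: 0.0154
finger_force: 30.0
```

Emit:
carry_out(increments=[[255,[0,1,5],0],[255,[0,0,5],0],[255,[0,0,0],0],[255,[0,0,0],0]])

```text
time: 15.6
tool_pos: [0.5, -0.1667, 0.1197]
ee_rot: [3.141, 0.0, 1.57]
wrist_force: [-0.4, 0.6, -0.2]
width: 0.0155
finger_force: 30.0
```

Emit:
carry_out(increments=[[120,[0,0,0],0],[120,[0,0,0],0],[120,[0,0,0],0],[120,[0,0,0],0],[120,[0,0,-30],0],[120,[0,0,-45],0],[120,[0,0,-40],0],[120,[0,0,-25],0]])

```text
time: 16.4
tool_pos: [0.5006, -0.1669, 0.2635]
ee_rot: [3.137, 0.002, 1.57]
wrist_force: [0.5, -0.8, -0.3]
width: 0.0498
finger_force: 0.0
```

Emit:
carry_out(increments=[[120,[45,-7,0],0],[120,[45,-7,0],0],[120,[45,-7,0],0],[120,[45,-7,0],0],[120,[45,-7,0],0],[120,[45,-7,0],0],[120,[45,-7,0],0],[120,[45,-7,0],0]])

```text
time: 17.2
tool_pos: [0.4434, 0.1953, 0.2598]
ee_rot: [3.141, -0.0, 1.57]
wrist_force: [-0.2, -1.0, 0.2]
width: 0.0499
finger_force: 0.0
```

Emit:
carry_out(increments=[[120,[45,-7,0],0],[120,[45,-7,0],0],[120,[36,-2,0],0],[120,[0,0,0],6.2],[120,[0,0,0],0],[120,[0,0,0],0]])

```text
time: 17.8
tool_pos: [0.4281, 0.3193, 0.2594]
ee_rot: [3.142, 0.0, 1.464]
wrist_force: [0.2, -0.5, -0.0]
width: 0.0496
finger_force: 0.0
```

```bash
python3 chk.py; python3 - <<'E'
from h import *
s=robot.snapshot("side"); t=robot.snapshot("top")
cv2.imwrite("pics/p6.png",np.hstack([cv2.resize(s[130:330,250:440],(500,520)),cv2.resize(t[200:310,390:480],(300,520))]))
E
```

```text
{'time': np.float64(17.8), 'tool_pos': array([0.4281, 0.3193, 0.2594]), 'wrist_force': array([ 1.712e-01, -5.026e-01, -5.000e-04])}
side [316.95 200.92] [0.638  0.0216] [0.5988 0.0879]
side [279. 213.] [0.6767 0.1332] [0.6352 0.1928]
side [298.29 227.43] [0.5921 0.182 ] [0.5556 0.2387]
side [284.38 240.67] [0.5811 0.2547] [0.5453 0.3071]
side [305.5 250.5] [0.5177 0.2727] [0.4857 0.324 ]
side [339.5 267. ] [0.4235 0.3015] [0.3971 0.3511]
side [283.54 268.62] [0.5137 0.3597] [0.4819 0.4058]
top [291.5 244.5] [0.5198 0.2668] [0.5185 0.2651]
```

View pics/p6.png

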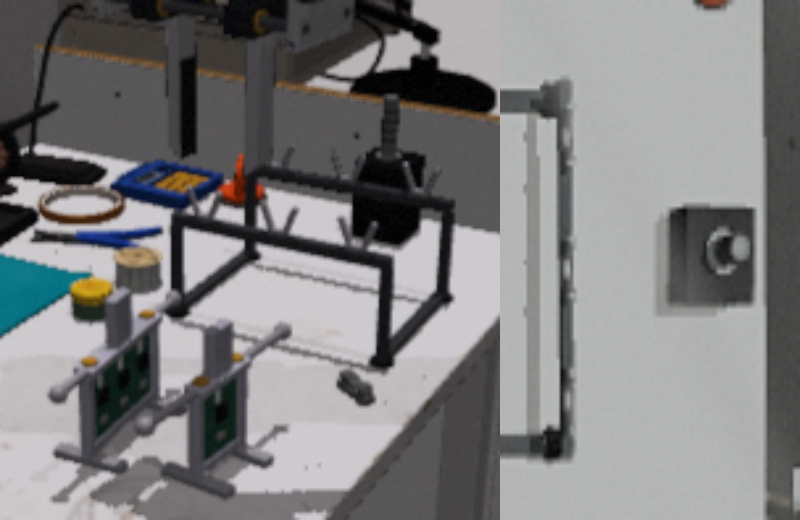

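The probe stands upright in the stand again (right crop) and the gripper is above the narrow frame. I'll grasp its tab.

Emit:
carry_out(increments=[[120,[0,0,40],0],[120,[0,0,45],0],[120,[0,0,40],0],[120,[0,0,20],0],[120,[0,0,10],0],[120,[0,0,0],0],[120,[0,0,0],0]])

```text
time: 18.7
tool_pos: [0.4291, 0.3198, 0.106]
ee_rot: [3.139, -0.002, 1.462]
wrist_force: [0.6, 0.4, -0.1]
width: 0.0495
finger_force: 0.0
```

Emit:
carry_out(increments=[[255,[0,0,0],0],[255,[0,0,0],0],[255,[0,0,0],0],[255,[0,0,0],0],[255,[0,0,0],0]])

```text
time: 19.2
tool_pos: [0.4282, 0.3196, 0.1047]
ee_rot: [3.141, -0.0, 1.462]
wrist_force: [0.2, 0.5, 0.2]
width: 0.0131
finger_force: 0.0
```

Emit:
carry_out(increments=[[255,[0,0,0],0],[255,[0,0,0],0],[255,[0,0,0],0],[255,[0,0,-10],0],[255,[0,0,-30],0],[255,[0,0,-40],0],[255,[0,0,-45],0],[255,[0,0,-40],0]])

```text
time: 20.0
tool_pos: [0.4278, 0.3194, 0.2716]
ee_rot: [3.141, -0.0, 1.462]
wrist_force: [0.7, 0.2, -2.7]
width: 0.0096
finger_force: 30.0
```

```bash
python3 chk.py; python3 - <<'E'
from h import *
print(two((380,140),(268,105)))
E
```

```text
{'time': np.float64(20.0), 'tool_pos': array([0.4278, 0.3194, 0.2716]), 'wrist_force': array([ 0.7247,  0.2198, -2.6998])}
side [319.14 202.29] [0.6285 0.027 ] [0.5898 0.093 ]
side [279. 213.] [0.6767 0.1332] [0.6352 0.1928]
side [298.17 227.67] [0.5916 0.1833] [0.5552 0.2399]
side [284.41 240.7 ] [0.581  0.2548] [0.5452 0.3072]
side [305.5 250.5] [0.5177 0.2727] [0.4857 0.324 ]
side [283.54 268.62] [0.5137 0.3597] [0.4819 0.4058]
top [291.5 244.5] [0.5198 0.2668] [0.5185 0.2651]
(array([0.74520221, 0.05629394, 0.32310591]), np.float64(0.0010982907597057135))
```

Frame lifted (force -2.7 N, opening 9.6 mm). The lamp head is at x≈0.745, z≈0.32, so I'll use the front and middle rows.

Emit:
carry_out(increments=[[255,[0,0,0],-6.2],[255,[-25,0,0],0],[255,[-40,-2,0],0],[255,[-40,-2,0],0],[255,[-40,-2,0],0],[255,[-40,-2,0],0],[255,[-40,-2,0],0],[255,[-30,0,0],0]])

```text
time: 20.9
tool_pos: [0.4167, 0.0625, 0.2677]
ee_rot: [-3.139, 0.001, 1.569]
wrist_force: [-0.0, 0.3, -1.3]
width: 0.0101
finger_force: 30.0
```

Emit:
carry_out(increments=[[255,[-20,0,0],0],[255,[-10,0,0],0],[255,[0,0,0],0],[255,[0,0,20],0],[255,[0,0,0],0],[255,[0,0,0],0],[255,[0,0,0],0]])

```text
time: 21.6
tool_pos: [0.4182, 0.0352, 0.25]
ee_rot: [3.141, -0.0, 1.571]
wrist_force: [0.8, 1.4, -2.8]
width: 0.0097
finger_force: 30.0
```

```bash
python3 - <<'E'
from h import *
o=robot.get_obs();print({k:np.round(o[k],4) for k in("time","tool_pos","ee_rot","wrist_force")})
s=robot.snapshot("side"); t=robot.snapshot("top"); cv2.imwrite("pics/s7.png",s);cv2.imwrite("pics/t7.png",t)
cv2.imwrite("pics/p7.png",np.hstack([cv2.resize(s[130:290,300:440],(525,600),interpolation=cv2.INTER_CUBIC),cv2.resize(t[200:310,335:425],(275,600)[::1],interpolation=cv2.INTER_CUBIC)]))
print(brass("side",s,(300,130,440,290)))
E
```

```text
{'time': np.float64(21.6), 'tool_pos': array([0.4182, 0.0352, 0.25  ]), 'ee_rot': array([ 3.1409e+00, -1.0000e-04,  1.5715e+00]), 'wrist_force': array([ 0.8414,  1.3875, -2.8163])}
[(array([326.21, 157.18]), np.int32(56)), (array([367.56, 163.85]), np.int32(34)), (array([386.5, 167. ]), np.int32(4)), (array([415.  , 171.55]), np.int32(11)), (array([430.9 , 174.05]), np.int32(20)), (array([318.6 , 199.34]), np.int32(82)), (array([305.78, 250.44]), np.int32(9))]
```

View pics/p7.png

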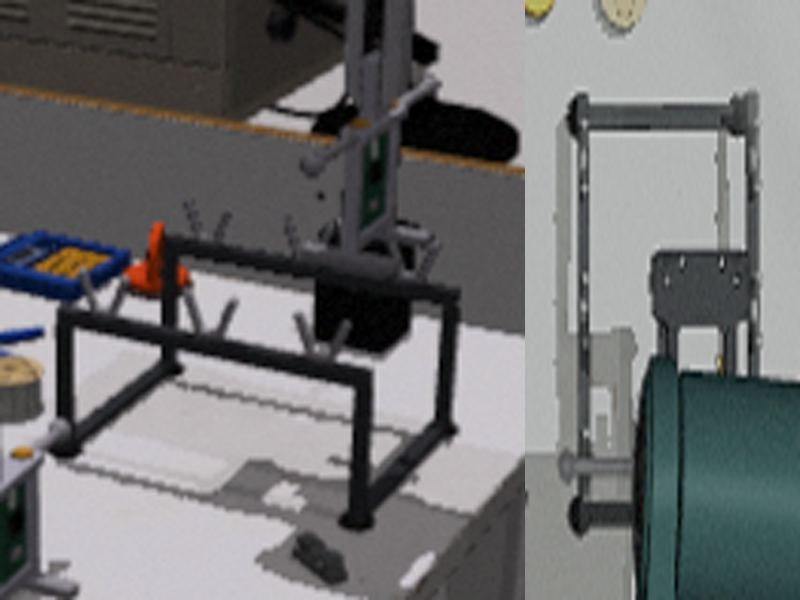

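Side crop: the left ear ball is at (313,163) and the front-left hook tips below it at (300,318)/(348,325). In the top crop the left ear lies at row 463. I'll compare these with the predictions.

```bash
python3 - <<'E'
from h import *
S=lambda x,y:np.array([300+x*140/525,130+y*160/600])
U=lambda x,y:np.array([335+(x-525)*90/275,200+y*110/600])
print("ball seen",S(313,163),"pred",proj("side",[.4182,.0352+.088,.2253])," top seen",U(568,465),proj("top",[.4182,.1232,.2253]))
print("hook seen",S(324,320),"pred",proj("side",[.4182,.1072,.127]))
print("hook2 seen",S(213,300),proj("side",[.4902,.1072,.127]))
print("hook rear seen",S(100,278),proj("side",[.5622,.1072,.127]))
# rail contact side: contact on frame
print("contact L pred",proj("side",[.4182,.0572,.2323]))
t=cv2.cvtColor(cv2.imread("pics/top0.png"),cv2.COLOR_BGR2GRAY)
print("pred top hooks",[proj("top",[x,.1072,.12]).round(1) for x in(.4182,.4902,.5622)])
print(t[215:300,351:359].max(1)); print(t[215:300,352:357].mean(1).round().astype(int))
E
```

```text
ball seen [383.46666667 173.46666667] pred [381.6008092  173.68404631]  top seen [349.07272727 285.25      ] [348.36797301 285.13037371]
hook seen [386.4        215.33333333] pred [382.82342187 215.01237492]
hook2 seen [356.8 210. ] [353.06211466 208.922941  ]
hook rear seen [326.66666667 204.13333333] [324.84760288 203.15233619]
contact L pred [394.34024267 162.07806771]
pred top hooks [array([353.1, 284.1]), array([353.2, 255.9]), array([353.3, 227.7])]
[179 186 181 186  93  76  80 168 120 188 181 189 186 184 184 182 185 184
 186 186 184 188 187 185 183 186 184 185 186 187 185 185 185 185 186 185
 186 184 185 184 185 181 183 185 185 184 183 183 185 186 183 182 182 182
 184 185 182 183 183 183 183 182 183 186 184 184 184 183 183 185 185 181
 184 187 186 185 178  82  82  81  83 106 184 183 181]
[178 183 101  99  73  74  74 110  71  94  95 103 109 123 125 123 103  99
  96 133  96  91 101 100 102  99 100 102 101 100  98 102 101  98  98 121
 120  92  98  99 119 133 130 126  98  97  85 117 107  88  97  96  96  98
  95  98  96  97  95  97  94  94  94 102 121  90  91  94 114 127 125 118
  94  92  97 105 100  59  65  65  65  73  95 159 179]
```

The hooks sit about 2 mm nearer than the current x. I'll correct that and lower.

Emit:
carry_out(increments=[[255,[-1,-2,20],0],[255,[0,0,30],0],[255,[0,0,25],0],[255,[0,0,15],0],[255,[0,0,10],0],[255,[0,0,8],0],[255,[0,0,4],0],[255,[0,0,0],0]])

```text
time: 22.5
tool_pos: [0.4161, 0.0335, 0.1376]
ee_rot: [3.141, 0.0, 1.57]
wrist_force: [-0.4, -0.7, -2.4]
width: 0.0099
finger_force: 30.0
```

Emit:
carry_out(increments=[[255,[0,0,1],0],[255,[0,0,1],0],[255,[0,0,0],0],[255,[0,0,0],0]])

```text
time: 22.9
tool_pos: [0.4161, 0.0335, 0.1357]
ee_rot: [3.141, 0.0, 1.57]
wrist_force: [0.5, 0.4, -2.5]
width: 0.0098
finger_force: 30.0
```

Emit:
carry_out(increments=[[255,[0,0,1],0],[255,[0,0,0.5],0],[255,[0,0,0],0],[255,[0,0,0],0]])

```text
time: 23.3
tool_pos: [0.4162, 0.0335, 0.1343]
ee_rot: [3.141, 0.0, 1.57]
wrist_force: [-0.2, -0.0, -0.3]
width: 0.0097
finger_force: 30.0
```

Emit:
carry_out(increments=[[255,[0,0,0.5],0],[255,[0,0,0.5],0],[255,[0,0,0],0],[255,[0,0,0],0]])

```text
time: 23.7
tool_pos: [0.4163, 0.0335, 0.134]
ee_rot: [3.14, 0.0, 1.57]
wrist_force: [-1.5, 0.0, 5.1]
width: 0.01
finger_force: 30.0
```

Seated: the load is on the hooks. Releasing.

Emit:
carry_out(increments=[[255,[0,0,-0.7],0],[150,[0,0,0],0],[150,[0,0,0],0],[150,[0,0,0],0],[150,[0,0,0],0],[150,[0,0,-20],0],[150,[0,0,-40],0],[150,[0,0,-45],0]])

```text
time: 24.5
tool_pos: [0.4149, 0.0336, 0.2382]
ee_rot: [-3.138, -0.0, 1.57]
wrist_force: [0.5, -0.4, 0.8]
width: 0.0388
finger_force: 0.0
```

Emit:
carry_out(increments=[[120,[10,0,-30],0],[120,[40,10,0],0],[120,[45,15,0],0],[120,[45,15,0],0],[120,[45,15,0],0],[120,[45,20,0],0],[120,[30,20,0],0],[120,[17,7,0],0]])

```text
time: 25.3
tool_pos: [0.5189, 0.3131, 0.2668]
ee_rot: [-3.14, 0.001, 1.572]
wrist_force: [1.1, -0.3, 0.0]
width: 0.0498
finger_force: 0.0
```

Emit:
carry_out(increments=[[120,[0,0,0],-2.7],[120,[0,0,0],0],[120,[0,0,0],0]])

```text
time: 25.6
tool_pos: [0.5181, 0.3103, 0.2684]
ee_rot: [-3.141, 0.0, 1.616]
wrist_force: [-0.5, 0.0, 0.5]
width: 0.05
finger_force: 0.0
```

```bash
python3 chk.py
```

```text
{'time': np.float64(25.6), 'tool_pos': array([0.5181, 0.3103, 0.2684]), 'wrist_force': array([-0.4906,  0.027 ,  0.4789])}
side [316.95 200.92] [0.638  0.0216] [0.5988 0.0879]
side [402.5 205.5] [ 0.4401 -0.0534] [0.4127 0.0174]
side [394.17 211.92] [ 0.4416 -0.0056] [0.4141 0.0623]
side [280. 213.] [0.6746 0.132 ] [0.6332 0.1917]
side [299.   227.56] [0.5903 0.1818] [0.5539 0.2386]
side [304.83 226.83] [0.5811 0.1721] [0.5453 0.2294]
side [284.38 240.67] [0.5811 0.2547] [0.5453 0.3071]
side [305.78 250.44] [0.5173 0.2722] [0.4853 0.3235]
top [292.   243.83] [0.5215 0.2655] [0.5202 0.2638]
top [373.3 284.7] [0.4162 0.0532] [0.4169 0.0556]
top [390.44 284.67] [0.4165 0.0085] [0.4172 0.0117]
```

The narrow frame hangs at (0.417, 0.034), aligned. Now I grasp the broad frame.

Emit:
carry_out(increments=[[120,[0,0,40],0],[120,[0,0,45],0],[120,[0,0,40],0],[120,[0,0,20],0],[120,[0,0,12],0],[120,[0,0,7],0],[120,[0,0,0],0],[120,[0,0,0],0]])

```text
time: 26.5
tool_pos: [0.5191, 0.3108, 0.1065]
ee_rot: [3.139, -0.001, 1.617]
wrist_force: [-1.0, -0.0, 0.1]
width: 0.0499
finger_force: 0.0
```

Emit:
carry_out(increments=[[255,[0,0,0],0],[255,[0,0,0],0],[255,[0,0,0],0],[255,[0,0,0],0],[255,[0,0,0],0],[255,[0,0,0],0],[255,[0,0,0],0],[255,[0,0,0],0]])

```text
time: 27.3
tool_pos: [0.5181, 0.3105, 0.1046]
ee_rot: [3.142, 0.0, 1.617]
wrist_force: [0.3, -0.0, -0.9]
width: 0.01
finger_force: 30.0
```

Emit:
carry_out(increments=[[255,[0,0,-10],0],[255,[0,0,-30],0],[255,[0,0,-40],0],[255,[0,0,-45],0],[255,[0,0,-40],0],[255,[0,0,0],2.7],[255,[0,0,0],0],[255,[0,0,0],0]])

```text
time: 28.1
tool_pos: [0.5176, 0.3102, 0.2685]
ee_rot: [-3.139, 0.001, 1.571]
wrist_force: [0.8, -0.8, -3.5]
width: 0.0097
finger_force: 30.0
```

Emit:
carry_out(increments=[[255,[-30,-3,0],0],[255,[-40,-4,0],0],[255,[-40,-4,0],0],[255,[-40,-5,0],0],[255,[-40,-5,0],0],[255,[-40,-4,0],0],[255,[-30,-4,0],0],[255,[-16,0,0],0]])

```text
time: 28.9
tool_pos: [0.4875, 0.0321, 0.2678]
ee_rot: [-3.138, 0.001, 1.568]
wrist_force: [-0.0, 0.7, -2.2]
width: 0.0097
finger_force: 30.0
```

Emit:
carry_out(increments=[[255,[-1,0,0],0],[255,[0,0,0],0],[255,[0,0,15],0],[255,[0,0,0],0],[255,[0,0,0],0]])

```text
time: 29.4
tool_pos: [0.4884, 0.0344, 0.2533]
ee_rot: [-3.139, -0.0, 1.572]
wrist_force: [1.0, -0.6, -2.0]
width: 0.0094
finger_force: 30.0
```

```bash
python3 chk.py
```

```text
{'time': np.float64(29.4), 'tool_pos': array([0.4884, 0.0344, 0.2533]), 'wrist_force': array([ 0.9618, -0.5642, -2.0219])}
side [316.95 200.92] [0.638  0.0216] [0.5988 0.0879]
side [279. 213.] [0.6767 0.1332] [0.6352 0.1928]
side [300.85 227.5 ] [0.5869 0.1795] [0.5507 0.2364]
side [284.34 240.68] [0.5812 0.2548] [0.5453 0.3072]
top [367.4 255.4] [0.4924 0.0688] [0.4916 0.0709]
```

Emit:
carry_out(increments=[[255,[-1,0,20],0],[255,[0,0,30],0],[255,[0,0,25],0],[255,[0,0,15],0],[255,[0,0,10],0],[255,[0,0,8],0],[255,[0,0,7],0],[255,[0,0,0],0]])

```text
time: 30.3
tool_pos: [0.4888, 0.0325, 0.1392]
ee_rot: [-3.141, 0.0, 1.57]
wrist_force: [-0.5, -0.2, -2.7]
width: 0.0099
finger_force: 30.0
```

Emit:
carry_out(increments=[[255,[0,0,1],0],[255,[0,0,1],0],[255,[0,0,0],0],[255,[0,0,0],0]])

```text
time: 30.7
tool_pos: [0.4892, 0.0325, 0.138]
ee_rot: [3.141, 0.0, 1.57]
wrist_force: [0.3, 0.2, -2.5]
width: 0.0096
finger_force: 30.0
```

Emit:
carry_out(increments=[[255,[0,-0.5,1.5],0],[255,[0,0,1],0],[255,[0,0,0],0],[255,[0,0,0],0],[255,[0,0,0],0]])

```text
time: 31.2
tool_pos: [0.4885, 0.0325, 0.1352]
ee_rot: [3.142, 0.0, 1.57]
wrist_force: [0.5, -0.5, -2.6]
width: 0.0097
finger_force: 30.0
```

Emit:
carry_out(increments=[[255,[0,0,1],0],[255,[0,0,0.5],0],[255,[0,0,0],0],[255,[0,0,0],0]])

```text
time: 31.6
tool_pos: [0.4887, 0.0325, 0.1343]
ee_rot: [3.141, 0.0, 1.57]
wrist_force: [-1.0, 0.2, 2.4]
width: 0.0096
finger_force: 30.0
```

Seated. I'll release, lift and check.

Emit:
carry_out(increments=[[255,[0,0,0],0],[150,[0,0,0],0],[150,[0,0,0],0],[150,[0,0,0],0],[150,[0,0,0],0],[150,[0,0,-20],0],[150,[0,0,-40],0],[150,[0,0,-45],0]])

```text
time: 32.4
tool_pos: [0.4874, 0.0325, 0.2381]
ee_rot: [-3.137, -0.0, 1.57]
wrist_force: [1.2, -0.4, 0.3]
width: 0.0383
finger_force: 0.0
```

Emit:
carry_out(increments=[[120,[-20,0,-25],0],[120,[-40,0,0],0],[120,[-40,0,0],0],[120,[-40,3,0],0],[120,[-40,3,0],0],[120,[-18,4,0],0],[120,[0,0,0],0],[120,[0,0,0],0]])

```text
time: 33.2
tool_pos: [0.4984, -0.1648, 0.2634]
ee_rot: [-3.141, -0.001, 1.57]
wrist_force: [-0.2, -0.2, 0.7]
width: 0.0499
finger_force: 0.0
```

```bash
python3 chk.py; python3 - <<'E'
from h import *
s=robot.snapshot("side"); t=robot.snapshot("top")
cv2.imwrite("pics/p8.png",np.hstack([cv2.resize(s[170:290,300:440],(500,429),interpolation=cv2.INTER_CUBIC),cv2.resize(t[205:305,340:415],(300,429),interpolation=cv2.INTER_CUBIC)]))
E
```

```text
{'time': np.float64(33.2), 'tool_pos': array([ 0.4984, -0.1648,  0.2634]), 'wrist_force': array([-0.212 , -0.1851,  0.7301])}
side [316.73 200.95] [0.6383 0.022 ] [0.5991 0.0883]
side [402.5 205.5] [ 0.4401 -0.0534] [0.4127 0.0174]
side [394.17 211.92] [ 0.4416 -0.0056] [0.4141 0.0623]
side [279. 213.] [0.6767 0.1332] [0.6352 0.1928]
side [300.81 227.56] [0.5868 0.1799] [0.5506 0.2367]
side [284.34 240.68] [0.5812 0.2548] [0.5453 0.3072]
top [365.  256.2] [0.4903 0.0751] [0.4896 0.077 ]
top [399.15 256.46] [ 0.49   -0.0141] [ 0.4893 -0.0105]
top [373.3 284.7] [0.4162 0.0532] [0.4169 0.0556]
top [390.5 284.8] [0.4161 0.0084] [0.4168 0.0116]
```

View pics/p8.png

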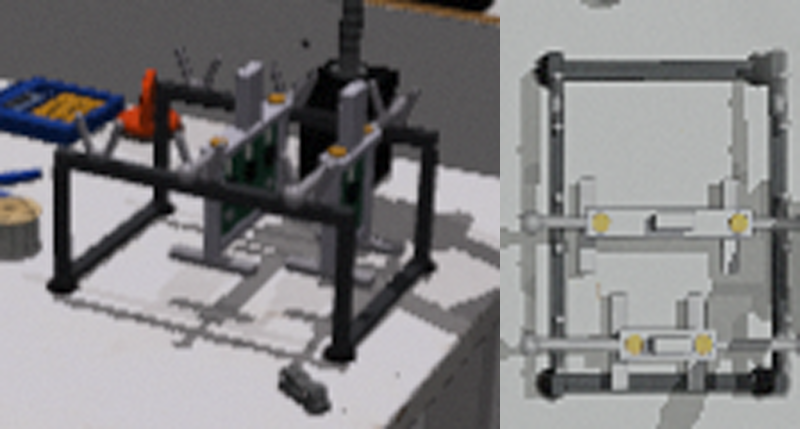

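Both frames hang level, with their ears in the hooks. I'll fetch the probe.

Emit:
carry_out(increments=[[120,[-1,1,30],0],[120,[0,0,40],0],[120,[0,0,40],0],[120,[0,0,25],0],[120,[0,0,10],0],[120,[0,0,0],0],[120,[0,0,0],0],[255,[0,0,0],0]])

```text
time: 34.2
tool_pos: [0.5007, -0.1669, 0.1211]
ee_rot: [3.138, 0.002, 1.571]
wrist_force: [-0.1, 0.2, 0.2]
width: 0.045
finger_force: 0.0
```

Emit:
carry_out(increments=[[255,[0,0,0],0],[255,[0,0,0],0],[255,[0,0,0],0],[255,[0,0,0],0],[255,[0,0,0],0],[255,[0,0,0],0]])

```text
time: 34.8
tool_pos: [0.4995, -0.1666, 0.1189]
ee_rot: [3.141, 0.0, 1.57]
wrist_force: [-0.0, 0.4, 1.1]
width: 0.0151
finger_force: 30.0
```

Emit:
carry_out(increments=[[255,[0,0,-30],0],[255,[0,0,-45],0],[255,[0,0,-45],0],[255,[0,0,-35],0],[255,[30,-15,0],0],[255,[40,-15,0],0],[255,[40,-15,0],0],[255,[40,-15,0],0]])

```text
time: 35.6
tool_pos: [0.4385, -0.0153, 0.2733]
ee_rot: [-3.141, -0.0, 1.569]
wrist_force: [-0.3, -0.8, -0.7]
width: 0.0156
finger_force: 30.0
```

Emit:
carry_out(increments=[[255,[40,-15,0],0],[255,[32,-8,0],0],[255,[0,0,0],0],[255,[0,0,0],0],[255,[0,0,0],0]])

```text
time: 36.1
tool_pos: [0.4167, 0.0548, 0.2734]
ee_rot: [-3.141, 0.001, 1.569]
wrist_force: [0.1, -0.2, -0.9]
width: 0.0156
finger_force: 30.0
```

```bash
python3 chk.py; python3 - <<'E'
from h import *
s=robot.snapshot("side"); o=robot.get_obs(); q=proj("side",o["tool_pos"]-[0,0,.097]); print("pred tip",q)
h=cv2.cvtColor(s,cv2.COLOR_BGR2HSV)
u,v=q.astype(int); k=cv2.inRange(h,(8,70,60),(35,255,255))[v-25:v+12,u-12:u+15]
ys,xs=np.nonzero(k); print([(int(y)+v-25,(xs[ys==y]+u-12).tolist()) for y in sorted(set(ys))])
E
```

```text
{'time': np.float64(36.1), 'tool_pos': array([0.4167, 0.0548, 0.2734]), 'wrist_force': array([ 0.0809, -0.1913, -0.9447])}
side [316.95 200.92] [0.638  0.0216] [0.5988 0.0879]
side [402.5 205.5] [ 0.4401 -0.0534] [0.4127 0.0174]
side [360.   209.25] [0.5198 0.0188] [0.4876 0.0852]
side [394.5 211.5] [ 0.442  -0.0084] [0.4145 0.0597]
side [280. 213.] [0.6746 0.132 ] [0.6332 0.1917]
side [299.41 227.76] [0.5889 0.1823] [0.5527 0.239 ]
side [284.32 240.64] [0.5813 0.2547] [0.5455 0.307 ]
top [365.  256.5] [0.4895 0.0751] [0.4888 0.077 ]
pred tip [394.15749017 186.33803612]
[(np.int64(166), [382, 383, 384, 385, 386, 387, 388, 389]), (np.int64(167), [382, 383, 384, 385, 386, 387, 388, 389, 390, 391, 392, 393]), (np.int64(168), [386, 387, 388, 389, 390, 391, 392, 393, 400, 401]), (np.int64(169), [392, 393, 400, 401, 402, 403, 404, 405, 406, 407, 408]), (np.int64(170), [400, 401, 402, 403, 404, 405, 406, 407, 408]), (np.int64(171), [404, 405, 406, 407, 408]), (np.int64(180), [396]), (np.int64(181), [396]), (np.int64(182), [396]), (np.int64(183), [395, 396]), (np.int64(184), [395, 396]), (np.int64(185), [395, 396])]
```

Emit:
carry_out(increments=[[255,[0.5,0,30],0],[255,[0,0,20],0],[255,[0,0,4],0],[255,[0,0,3],0],[255,[0,0,3],0],[255,[0,0,3],0],[255,[0,0,0],0],[255,[0,0,0],0]])

```text
time: 37.05
tool_pos: [0.4171, 0.0559, 0.2116]
ee_rot: [3.139, 0.0, 1.57]
wrist_force: [0.8, -0.9, 1.1]
width: 0.0155
finger_force: 30.0
```

Emit:
carry_out(increments=[[255,[0,0,0],0],[255,[0,0,0],0],[255,[0,0,0],0],[255,[0,0,0],0],[255,[0,0,0],0]])

```text
time: 37.55
tool_pos: [0.4166, 0.056, 0.2107]
ee_rot: [3.141, 0.0, 1.57]
wrist_force: [0.9, 0.0, 1.7]
width: 0.0152
finger_force: 30.0
```

```bash
cat > tip.py <<'E'
from h import *
s=robot.snapshot("side"); o=robot.get_obs(); q=proj("side",o["tool_pos"]-[0,0,.0935]); print("pred",q,o["tool_pos"],o["wrist_force"].round(1))
h=cv2.cvtColor(s,cv2.COLOR_BGR2HSV)
u,v=q.astype(int); k=cv2.inRange(h,(8,70,40),(35,255,255))[v-14:v+10,u-10:u+12]
ys,xs=np.nonzero(k); print([(int(y)+v-14,(xs[ys==y]+u-10).tolist()) for y in sorted(set(ys))])
E
python3 tip.py
```

```text
pred [392.66786736 211.48829987] [0.41658508 0.05603025 0.21072531] [ 0.7 -0.8  0.9]
[(np.int64(205), [402, 403]), (np.int64(206), [394, 402, 403]), (np.int64(207), [394]), (np.int64(208), [394]), (np.int64(209), [393, 394]), (np.int64(210), [393, 394]), (np.int64(211), [392, 393, 394, 395, 396]), (np.int64(212), [392, 393, 394, 395, 396]), (np.int64(213), [392, 393, 394, 395, 396])]
```

Emit:
carry_out(increments=[[255,[0,0,1],0],[255,[0,0,0],0],[255,[0,0,0],0],[255,[0,0,0],0],[255,[0,0,0],0],[255,[0,0,0],0]])

```text
time: 38.2
tool_pos: [0.4165, 0.056, 0.2097]
ee_rot: [3.142, 0.0, 1.57]
wrist_force: [1.0, -0.1, 1.9]
width: 0.0156
finger_force: 30.0
```

Emit:
carry_out(increments=[[255,[0,0,0],0]])

```text
time: 38.3
tool_pos: [0.4165, 0.056, 0.2096]
ee_rot: [-3.142, 0.0, 1.57]
wrist_force: [1.2, -0.0, 2.0]
width: 0.0154
finger_force: 30.0
```

Emit:
carry_out(increments=[[255,[0,0,0],0]])

```text
time: 38.4
tool_pos: [0.4165, 0.056, 0.2097]
ee_rot: [-3.142, 0.0, 1.57]
wrist_force: [0.5, -0.1, 2.3]
width: 0.0155
finger_force: 30.0
```

Contact is firm. Next the broad hanging frame, left contact.

Emit:
carry_out(increments=[[255,[0,0,-10],0],[255,[0,0,-30],0],[255,[0,0,-25],0],[255,[6,25,0],0],[255,[8,25,0],0],[255,[7,22.5,0],0],[255,[0,0,0],0],[255,[0,0,0],0]])

```text
time: 39.2
tool_pos: [0.4884, 0.077, 0.2742]
ee_rot: [-3.139, 0.0, 1.571]
wrist_force: [0.2, 0.1, -0.7]
width: 0.0156
finger_force: 30.0
```

```bash
python3 chk.py
```

```text
{'time': np.float64(39.2), 'tool_pos': array([0.4884, 0.077 , 0.2742]), 'wrist_force': array([ 0.2356,  0.0864, -0.7295])}
side [316.95 200.92] [0.638  0.0216] [0.5988 0.0879]
side [394.22 211.56] [ 0.4424 -0.0077] [0.4149 0.0603]
side [280. 213.] [0.6746 0.132 ] [0.6332 0.1917]
side [301.6  227.65] [0.585  0.1794] [0.5489 0.2363]
side [284.45 240.66] [0.581  0.2546] [0.5452 0.307 ]
top [390.78 284.67] [0.4165 0.0076] [0.4172 0.0108]
```

Emit:
carry_out(increments=[[255,[0,0.5,30],0],[255,[0,0,20],0],[255,[0,0,4],0],[255,[0,0,4],0],[255,[0,0,3],0],[255,[0,0,3],0],[255,[0,0,0],0],[255,[0,0,0],0]])

```text
time: 40.1
tool_pos: [0.49, 0.077, 0.2116]
ee_rot: [3.14, 0.0, 1.57]
wrist_force: [-0.4, -0.3, 1.0]
width: 0.0157
finger_force: 30.0
```

Emit:
carry_out(increments=[[255,[0,0,0],0],[255,[0,0,0],0],[255,[0,0,0],0],[255,[0,0,0],0],[255,[0,0,0],0]])

```text
time: 40.6
tool_pos: [0.4896, 0.077, 0.2107]
ee_rot: [3.141, 0.0, 1.57]
wrist_force: [1.2, 0.5, 0.4]
width: 0.0156
finger_force: 30.0
```

Emit:
carry_out(increments=[[255,[0,0,0],0],[255,[0,0,0],0]])

```text
time: 40.8
tool_pos: [0.4896, 0.0769, 0.2107]
ee_rot: [3.141, 0.0, 1.57]
wrist_force: [0.5, -0.2, 1.2]
width: 0.0159
finger_force: 30.0
```

```bash
python3 tip.py
```

```text
pred [359.25583795 208.62538057] [0.48954695 0.07698883 0.21067793] [0.2 0.3 1.2]
[(np.int64(203), [361]), (np.int64(204), [360, 361]), (np.int64(205), [360]), (np.int64(206), [360]), (np.int64(207), [360]), (np.int64(208), [360, 361]), (np.int64(209), [359, 360, 361]), (np.int64(210), [359, 360])]
```

Emit:
carry_out(increments=[[255,[0,0,1],0],[255,[0,0,0],0],[255,[0,0,0],0],[255,[0,0,0],0],[255,[0,0,0],0],[255,[0,0,0],0],[255,[0,0,0],0]])

```text
time: 41.55
tool_pos: [0.4895, 0.077, 0.2097]
ee_rot: [3.141, 0.0, 1.57]
wrist_force: [0.9, -0.3, 1.4]
width: 0.0154
finger_force: 30.0
```

Emit:
carry_out(increments=[[255,[0,0,-10],0],[255,[0,0,-30],0],[255,[0,0,-25],0],[255,[-30,1,0],0],[255,[-40,2,0],0],[255,[-40,2,0],0],[255,[-40,2,0],0],[255,[-40,2,0],0]])

```text
time: 42.35
tool_pos: [0.4979, -0.1143, 0.2748]
ee_rot: [-3.141, -0.0, 1.571]
wrist_force: [0.5, 0.8, -1.5]
width: 0.0156
finger_force: 30.0
```

Emit:
carry_out(increments=[[255,[-35,1,0],0],[255,[-18,0,0],0],[255,[0,0,0],0],[255,[0,0,0],0],[255,[0,0,0],0]])

```text
time: 42.85
tool_pos: [0.4994, -0.1648, 0.2749]
ee_rot: [-3.142, -0.001, 1.572]
wrist_force: [0.8, 0.5, -0.5]
width: 0.0157
finger_force: 30.0
```

Emit:
carry_out(increments=[[255,[-1,0,35],0],[255,[0,0,30],0],[255,[0,0,20],0],[255,[0,0,15],0],[255,[0,0,15],0],[255,[0,0,15],0],[255,[0,0,15],0],[255,[0,0,0],0]])

```text
time: 43.65
tool_pos: [0.4981, -0.1664, 0.1271]
ee_rot: [-3.137, -0.002, 1.57]
wrist_force: [-0.7, -0.6, -0.8]
width: 0.0156
finger_force: 30.0
```

Emit:
carry_out(increments=[[255,[0,0,5],0],[255,[0,0,4],0],[255,[0,0,0],0],[255,[0,0,0],0]])

```text
time: 44.05
tool_pos: [0.4996, -0.1672, 0.1211]
ee_rot: [3.141, 0.0, 1.57]
wrist_force: [-0.6, 0.1, -0.9]
width: 0.0153
finger_force: 30.0
```

Emit:
carry_out(increments=[[255,[0,0,1.5],0],[255,[0,0,0],0],[120,[0,0,0],0],[120,[0,0,0],0],[120,[0,0,0],0],[120,[0,0,0],0],[120,[0,0,-30],0],[120,[0,0,-40],0]])

```text
time: 44.85
tool_pos: [0.4978, -0.1663, 0.1872]
ee_rot: [-3.136, -0.003, 1.57]
wrist_force: [0.2, -0.2, -0.2]
width: 0.0497
finger_force: 0.0
```

Emit:
carry_out(increments=[[120,[0,0,-40],0],[120,[0,0,-20],0],[120,[0,-40,0],0],[120,[0,-45,0],0],[120,[0,-45,0],0],[120,[0,-30,0],0],[120,[0,0,0],0],[120,[0,0,0],0]])

```text
time: 45.65
tool_pos: [0.3395, -0.1671, 0.2496]
ee_rot: [3.14, 0.001, 1.569]
wrist_force: [-0.1, 0.0, -1.3]
width: 0.0501
finger_force: 0.0
```

```bash
python3 chk.py; python3 - <<'E'
from h import *
t=robot.snapshot("top");s=robot.snapshot("side")
a=cv2.cvtColor(t,cv2.COLOR_BGR2GRAY); b=cv2.cvtColor(cv2.imread("pics/top0.png"),cv2.COLOR_BGR2GRAY)
d=lambda r:int((cv2.absdiff(a,b)[r]>30).sum())
print("stand diff",d(np.s_[235:275,430:475]),"bystanders",d(np.s_[180:212,325:380]),d(np.s_[195:212,210:230]),d(np.s_[250:275,180:220]))
print(a[250:256,457:466]); 
a,b=[cv2.cvtColor(x,cv2.COLOR_BGR2GRAY) for x in(s,cv2.imread("pics/side0.png"))]
print("side probe diff",int((cv2.absdiff(a,b)[160:225,385:412]>30).sum()))
E
```

```text
{'time': np.float64(45.65), 'tool_pos': array([ 0.3395, -0.1671,  0.2496]), 'wrist_force': array([-0.1003,  0.0422, -1.2576])}
side [316.95 200.92] [0.638  0.0216] [0.5988 0.0879]
side [402.5 205.5] [ 0.4401 -0.0534] [0.4127 0.0174]
side [360.   209.25] [0.5198 0.0188] [0.4876 0.0852]
side [394.   211.85] [ 0.4421 -0.0058] [0.4146 0.0621]
side [279. 213.] [0.6767 0.1332] [0.6352 0.1928]
side [298.  227.5] [0.5924 0.1827] [0.5559 0.2393]
side [284.32 240.64] [0.5813 0.2547] [0.5455 0.307 ]
top [365.  256.2] [0.4903 0.0751] [0.4896 0.077 ]
top [399.29 256.5 ] [ 0.4899 -0.0145] [ 0.4892 -0.0109]
top [373.3 284.7] [0.4162 0.0532] [0.4169 0.0556]
top [390.45 284.64] [0.4165 0.0085] [0.4172 0.0117]
stand diff 30 bystanders 0 0 0
[[ 89  10  17  87 131 129 113  64  60]
 [ 19  29  43 136 141 137 129 108  57]
 [ 20  31  72 142 139 141 134 113  63]
 [ 19  29  65 137 139 138 130 115  65]
 [ 39  34  36  88 132 131 119  82  59]
 [ 33  39  44  53  58  83  73  47  56]]
side probe diff 375
```

```bash
python3 -c "
from bench import robot
print(robot.close_job())"
```

```text
the job is handed in; nothing more can be done
None
```

Job handed in at about 46 s of robot time: both frames present (narrow, then broad; medium absent) were probed left then right, hung on the front and middle rows and ground-checked on their left contacts, and the probe is back in its stand; the bystander areas I compared were unchanged from the start, but no verdict was returned.

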